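# Latch the clasp and start the test cycle

## Task

Lock the clasp in its fixture by pressing the latch's square black head fully down, then switch on the control box by pressing down the raised, ridged end of its rocker until it has tipped fully over, and only then start the cycle by pressing the square key beside it fully down and letting it come up again. Only press: do not pick anything up, do not press the round stop button, do not shove the control box, which stands loose, and leave the parts and tools lying about where they are. Finish with the hand clear of everything.

Things in the scene. Friction and masses are not known exactly. Their poses are not given: they have to be found in the camera images.
- fixture: clasp fixture, fixed to the table: a dark steel base plate 120 (x) x 210 (y) x 12 mm, with an aluminium nest block on its -y half (top 34 mm above the table) holding a steel clasp, the push latch on a guide block whose top is 50 mm above the table, and on the +y half a steel post 18 mm across, its top 48 mm above the table. It may stand left or right of the robot's centre line and be turned up to 0.4 rad. Origin at the centre of its underside, z up
- latch_top (a point): centre of the top face of the latch's square black head, 28 x 28 mm; about 72 mm above the table when up. A steel hold-down arm 12 mm wide reaches from the head over the clasp and moves down with it. Axes as the fixture's
- latch (a joint): how far the latch is pressed down, m: 0 up (starts between 0 and 0.002), 0.012 fully down against its stop, about 60 mm above the table. It resists with about 5 N of friction and stays where it is left
- control_box: loose grey control box on rubber feet, 120 (x) x 210 (y) mm, 0.9 kg or so, its aluminium top 57 mm above the table. Along its y axis: rocker at +65 mm, square key at 0, round stop button at -65 mm, key and button black, rocker dark grey. It may stand left or right, turned up to 0.4 rad. Origin at the centre of its underside, z up
- rocker_ridge (a point): middle of the top of the raised steel ridge (24 mm long, 4 mm wide, 3 mm high) across the 'on' end of the rocker; moves with it. The rocker is 60 (box x) x 30 (box y) mm; the ridge lies 24 mm from its pivot towards the box's +x, and the pivot is 66 mm above the table. The ridge is about 79 mm above the table when off, 71 mm when on; between two low side rims 62 mm above the table
- rocker (a joint): tilt of the rocker, rad: 0 off (ridged end up; starts between 0 and 0.04), 0.36 on (ridged end fully down, against its stop). About 2 N on the ridge moves it; it stays where it is left
- key_top (a point): centre of the top face of the square start key, 26 x 26 mm, 70 mm above the table when up; it stands about 9 mm proud of its collar
- key (a joint): how far the key is pressed, m: 0 up, 0.006 fully down against its stop. A spring resists with 1.5 N rising to 5 N, and brings it up again
- stop_top (a point): centre of the top face of the round stop button, 28 mm across, 70 mm above the table; not to be pressed
- stop (a joint): how far the stop button is pressed, m: 0 up, 0.006 down
- clasp_a: a loose steel clasp, 36 x 24 x 10 mm, lying on the fixture's base plate; origin at the centre of its underside
- clasp_b: a loose steel clasp, 36 x 24 x 10 mm, lying on the table between the fixture and the control box; origin at the centre of its underside
- jar: a glass jar of 42 mm diameter, 65 mm tall, with a steel cap, standing between the fixture and the control box; origin at the centre of its underside
- awl: a screwdriver-like hand tool with a white handle, 170 mm long, lying crosswise towards the far side, right of the centre; origin under its middle, on the table
- cards: a block of paper cards, 60 x 90 x 85 mm, standing towards the far side; origin at the centre of its underside
- stick: a flat wooden stick, 17 x 140 x 5 mm, lying towards the far side; origin at the centre of its underside
- tape: a cardboard ring (roll core), 96 mm outer diameter, 45 mm tall, standing at the far right; origin at the centre of its underside
There are look-alikes about, which are no part of the job. Leave any pink look-alike of the control_box alone.

How it is judged:
By the outcome, as a careful person would: the job done as asked, in the order asked, and still so for the second after the job is handed in, with the robot touching nothing.
It also fails if it takes over 42 s, if anything falls off the work surface, if the arm or the gripper's body presses on something with over 40 N, if the wrist force passes 120 N, or if a joint passes its speed limit or range.

## Robot

A 6-joint arm with a two-finger parallel gripper is mounted at the origin on the work surface. World frame = base frame: x ahead of the robot, y to its left, z up, the work surface at z = 0. Lengths are in mm, angles in rad, forces in N, time in s.
With the tool pointing down it reaches from about 300 to 950 mm from the base axis. Payload 3.1 kg.
Tool frame: the origin (TCP) lies between the finger pads; the fingertips stand env.tips_ahead ahead of it and the grasp point (between the pads) lies 5 mm behind it (env.tips_ahead is the distance from the TCP to the fingertips, in mm); z points along the fingers, x is the direction in which the jaws open and shut, and the axes are right-handed (so a half turn about z gives the same grasp; the last joint's range is limited). The gripper opens to 85 mm and grips with 20 to 120 N. Pads are 22 mm wide; open, the fingers measure 114 mm over their backs; the gripper's body (76 mm by 85 mm) begins 54 mm behind the grasp point. The pads swing forward as they close: fully open they stand 13 mm farther back than shut.
Start: joints at [-0.07, 0.308, 1.634, -0, 1.2, -0.07], TCP at [625.006, -0.028, 245.272] pointing down, gripper open.
Joint ranges: [-3.06, 3.06], [-0.79, 1.96], [0.05, 2.63], [-1.19, 4.34], [0.05, 2.64], [-2.94, 2.94]. Speed limits (rad/s): [2.79, 2.79, 3.14, 3.14, 3.14, 3.14].

## Interface

Orientations are given as a 3x3 rotation matrix whose columns are the frame's x, y, z axes.
In Python, from bench import env gives the robot as it stands.
- The arm moves only by the tool play_rows, never from a script. Its argument "series" is one flat list of numbers, 5 for each row, row after row: the gripper command: -1 is fully open, 1 is shut, values between are in proportion, then the shift along the tool's x, y, z in mm, then the turn about the tool's z in rad. In form: [grip, dx, dy, dz, twist, grip, dx, dy, dz, twist, ...]. A call has 1 to 8 rows; each row shifts and turns the commanded pose from where the row before left it, along the tool's axes as they then stand; what a row does not reach is not made up. A row lasts 1/8 s, in which the tool goes at most 62.5 mm and 10.7 degrees, less where a joint would pass 70% of its speed; a pose out of reach is approached as far as the arm can. A call with a gripper value outside its range is refused whole. The fingers move at their own pace and stop on an object; "squeeze" is the grip in N (left out, the last holds). Time passes only in rows, so rows that do not move let the fingers close. It gives the time, the measured TCP pose, the force and the opening at its end, in the units of the state.
- env.state(): the state, without advancing time (a new reading comes with each control period).
- env.snapshot(name): name is "scene" or "side" or "wrist"; returns (picture, depth): 480x640x3 uint8, blue, green, red; 480x640 float32, mm along the optical axis (not along the pixel's ray), 0 where there is no reading.
- env.camera_params(name): a dict with "fx", "fy", "cx", "cy" (pixels), "k1" (the pictures are not rectified: a ray, as slopes to the right and down, at radius r is drawn at 1 + k1 r^2 times it, then the intrinsics apply), "pose" (4x4, takes a point from camera to world coordinates); the wrist camera has in their place "hand_eye" (4x4, takes a point from camera to tool coordinates, whose origin is the TCP and whose axes are the tool frame's). Camera axes: x right, y down, z forward; pixel columns grow to the right and rows downward; lengths in mm; the calibration is good to about 2 mm. A picture is of the moment at which its call begins: read the wrist's pose just before it. camera_params takes no time and is no camera call.
- env.finish_job(): hands the job in, once; it reports no verdict.
The state is a dict: "t": time; "joint_positions": joint angles; "joint_velocities": joint speeds; "tau": joint torques, N m; "eef_pos": TCP position; "eef_rot": TCP orientation; "force": force on the tool from outside, world axes, zero at the start; "torque": the same for the moment, N m; "finger_gap": finger opening in mm.
Only numpy, scipy, OpenCV 4.12 (cv2) and the standard library are available. Lean on these libraries where they do the work, as an engineer would, in place of code of your own. Each camera call takes 0.05 s, during which the arm holds its last target.

## Working session

There is one attempt and no reset: what is moved stays moved. The work goes in short steps, Python scripts to look and compute and a tool call to move; the robot and the scene stay as the last step left them, time stands still between calls to the robot, and variables do not carry over. Pictures are saved under pics/ and viewed, and the job is handed in when it is done.

Besides the shell and the picture viewer there is one more tool, called after "Call:" by a JSON object that holds its "api" and its "payload", one argument or row to a line. play_rows: Moves the arm, as the interface text tells. Its arguments: {"type":"object","properties":{"series":{"type":"array"},"squeeze":{"type":"number"}},"required":["series"]}

```bash
ls; mkdir -p pics; python3 - <<'E'
from bench import env
import cv2,numpy as np,pickle
print(env.state()); print(env.tips_ahead)
for n in ["scene","side","wrist"]:
    s=env.state()
    p,d=env.snapshot(n); cv2.imwrite(f"pics/{n}0.png",p); np.savez(f"{n}0.npz",p=p,d=d,pos=s["eef_pos"],rot=s["eef_rot"])
    c=env.camera_params(n); pickle.dump(c,open(f"{n}.pkl","wb")); print(n,c)
E
```

```text
pics
{'t': 0.0, 'joint_positions': array([-6.97722296e-02,  3.09016714e-01,  1.63521230e+00,  2.82079734e-05,
        1.19969116e+00, -6.97230261e-02]), 'joint_velocities': array([-2.72573894e-05, -5.48274616e-04, -7.87422499e-04,  2.53058651e-04,
       -2.04030191e-03,  1.06556574e-03]), 'tau': array([ 1.43707580e-04, -4.15252447e+01, -2.76667070e+01, -1.74997494e-04,
        1.01000658e-02, -1.14578896e-05]), 'eef_pos': array([ 6.24199947e+02, -8.54208559e-03,  2.44027483e+02]), 'eef_rot': array([[ 9.99997307e-01, -5.96821091e-05, -2.32001938e-03],
       [-5.92449717e-05, -9.99999980e-01,  1.88488005e-04],
       [-2.32003059e-03, -1.88350048e-04, -9.99997291e-01]]), 'force': array([ 0.01463977,  0.737205  , -0.309743  ]), 'torque': array([0.0163953 , 0.027965  , 0.00059586]), 'finger_gap': 85.31124493655507}
14.0
scene {'fx': 445.1441564659379, 'fy': 445.1441564659379, 'cx': 308.6360877939413, 'cy': 241.76913792132902, 'k1': -0.09367449739312966, 'pose': array([[-6.98666106e-01,  5.22513346e-01, -4.88718197e-01,
         9.61483526e+02],
       [ 7.15188791e-01,  5.28454370e-01,
[... 488 characters left out ...]
6168122e-01,
        -6.64358045e+02],
       [-6.74966458e-03, -7.07028448e-01, -7.07152894e-01,
         7.16364398e+02],
       [ 0.00000000e+00,  0.00000000e+00,  0.00000000e+00,
         1.00000000e+00]])}
wrist {'fx': 430.4784852569942, 'fy': 430.4784852569942, 'cx': 318.9384739171196, 'cy': 238.69955959586406, 'k1': 0.023103932294440226, 'hand_eye': array([[ 9.99999998e-01, -2.24372362e-05, -5.01277068e-05,
         2.06988077e-01],
       [ 3.67621793e-05,  9.51564657e-01,  3.07448698e-01,
        -7.90667065e+01],
       [ 4.08014551e-05, -3.07448699e-01,  9.51564657e-01,
        -1.29004206e+02],
       [ 0.00000000e+00,  0.00000000e+00,  0.00000000e+00,
         1.00000000e+00]])}
```

View pics/scene0.png

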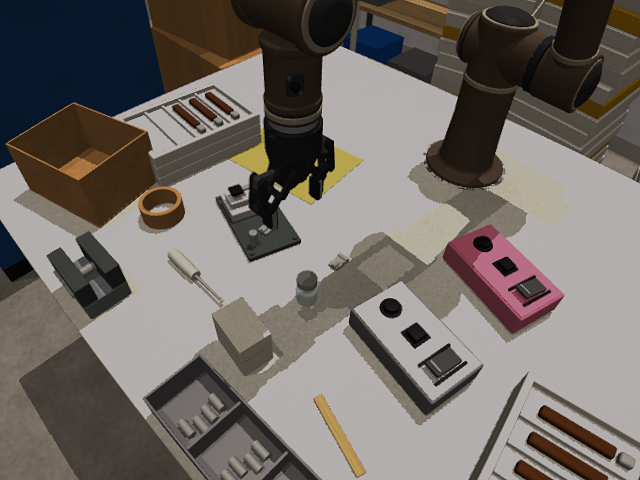

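View pics/side0.png

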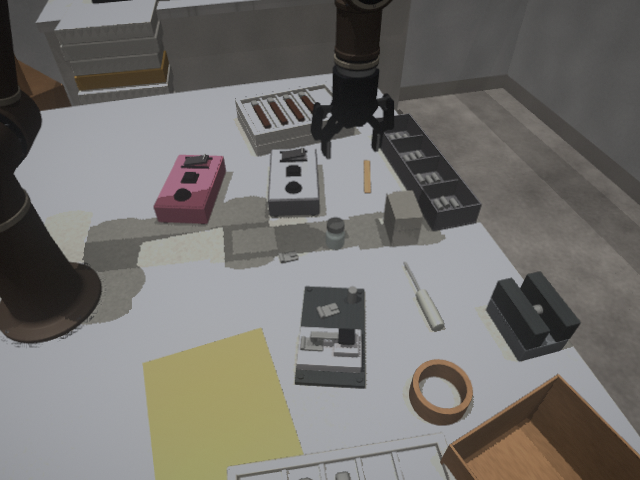

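View pics/wrist0.png

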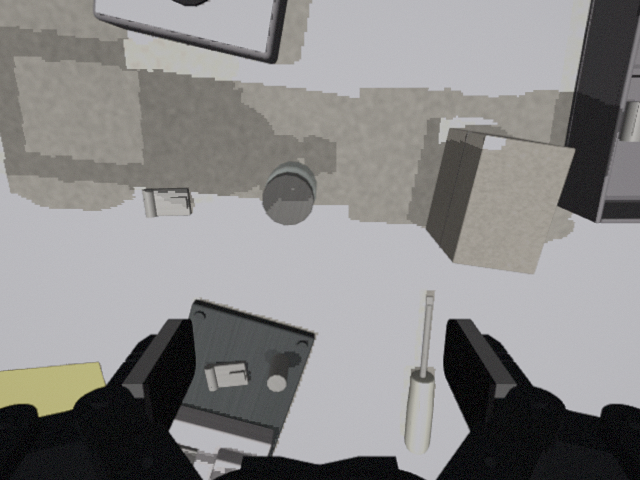

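The candidates are as follows:
- **Control box:** the grey box at scene (415,345) / side (293,180), or the pink one at scene (503,278) / side (190,185). By the description it is the grey one.
- **Latch head:** the black square at side (347,336), against the steel post at side (353,293).
- **On the grey box in scene:** rocker at (440,362), key at (415,334), round stop at (390,307).

I'll check these in close crops.

```bash
python3 - <<'E'
import cv2
a=cv2.imread("pics/side0.png");b=cv2.imread("pics/scene0.png")
A=cv2.resize(a[280:390,285:375],None,fx=4.4,fy=4.4,interpolation=cv2.INTER_CUBIC)
B=cv2.resize(a[140:220,260:330],None,fx=5.5,fy=5.5,interpolation=cv2.INTER_CUBIC)
cv2.imwrite("pics/c1.png",cv2.hconcat([A[:440],B[:440]]))
A=cv2.resize(b[175:265,205:305],None,fx=4,fy=4,interpolation=cv2.INTER_CUBIC)
B=cv2.resize(b[280:410,345:485],None,fx=2.769,fy=2.769,interpolation=cv2.INTER_CUBIC)
cv2.imwrite("pics/c2.png",cv2.hconcat([A[:359],B[:359]]))
E
```

```text
(no output)
```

View pics/c1.png

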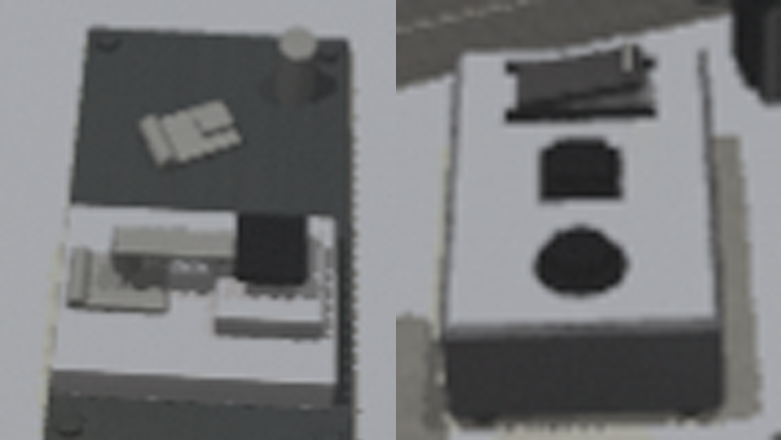

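View pics/c2.png

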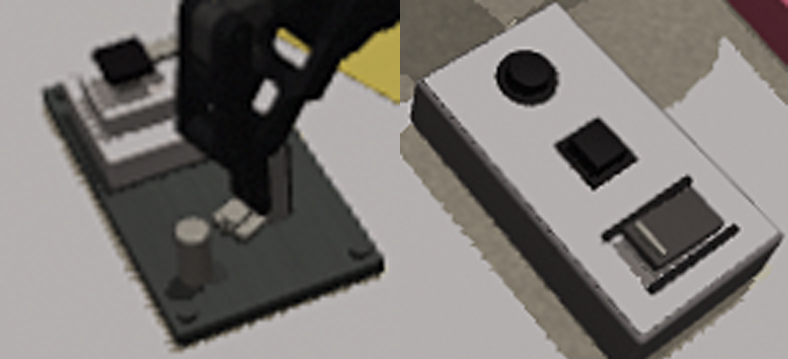

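The crops confirm the choice. The grey box has its rocker ridge (bright line) at scene (435,365), key at (416,332) and stop at (391,307). The latch's black head is at scene (235,190), on the fixture. Next I'll measure with depth.

```bash
cat > h.py <<'E'
import numpy as np,pickle,cv2
def load(name,f):
    z=np.load(f); c=pickle.load(open(name+".pkl","rb"))
    if name=="wrist":
        T=np.eye(4);T[:3,:3]=z["rot"];T[:3,3]=z["pos"];P=T@c["hand_eye"]
    else:P=c["pose"]
    return z["p"],z["d"],c,P
def slopes(c,uv):
    uv=np.asarray(uv,float).reshape(-1,1,2)
    K=np.array([[c["fx"],0,c["cx"]],[0,c["fy"],c["cy"]],[0,0,1]])
    return cv2.undistortPoints(uv,K,np.array([c["k1"],0,0,0,0.]))[:,0]
def onplane(c,P,uv,z):
    s=slopes(c,uv); r=np.c_[s,np.ones(len(s))]@P[:3,:3].T
    k=(z-P[2,3])/r[:,2]; return P[:3,3]+k[:,None]*r
def cloud(c,P,d):
    v,u=np.mgrid[:480,:640]; s=slopes(c,np.c_[u.ravel(),v.ravel()])
    X=np.c_[s,np.ones(len(s))]*d.ravel()[:,None]
    X=X@P[:3,:3].T+P[:3,3]; X[d.ravel()<=0]=np.nan
    return X.reshape(480,640,3)
E
cat > m.py <<'E'
from h import *
for n in ["scene","side"]:
    p,d,c,P=load(n,n+"0.npz"); X=cloud(c,P,d); g=p.max(2).astype(int)
    z=X[...,2]
    def rep(name,roi,m):
        x0,y0,x1,y1=roi; M=np.zeros_like(m);M[y0:y1,x0:x1]=m[y0:y1,x0:x1]
        nl,l,st,_=cv2.connectedComponentsWithStats(M.astype(np.uint8))
        if nl<2: print(n,name,"none");return
        i=1+np.argmax(st[1:,4]); q=X[l==i]; uv=np.argwhere(l==i)[:,::-1]
        r=cv2.minAreaRect(q[:,:2].astype(np.float32))
        print(n,name,len(q),"mean",q.mean(0).round(1),"rect",np.round(r[0],1),np.round(r[1],1),round(r[2],1),"uv",uv.mean(0).round(1))
    if n=="scene":
        fr=(205,175,305,265);br=(345,275,485,415)
    else:
        fr=(290,280,375,390);br=(262,142,325,222)
    rep("head",fr,(z>66)&(z<78)&(g<70))
    rep("boxtop",br,(z>52)&(z<61)&(g>110))
    rep("boxall",br,(z>52)&(z<90))
    rep("base",fr,(z>6)&(z<60))
    # key/stop/rocker: dark above 65
    x0,y0,x1,y1=br; M=np.zeros_like(z,bool);M[y0:y1,x0:x1]=((z>66)&(z<95))[y0:y1,x0:x1]
    nl,l,st,_=cv2.connectedComponentsWithStats(M.astype(np.uint8))
    for i in range(1,nl):
        if st[i,4]<15: continue
        q=X[l==i]; r=cv2.minAreaRect(q[:,:2].astype(np.float32)); print(n,"comp",st[i],q.mean(0).round(1),np.round(r[0],1),np.round(r[1],1),round(r[2],1))
E
python3 m.py
```

```text
scene head 107 mean [ 542.6 -265.4   68.9] rect [ 541.7 -267.7] [28.8 27.1] 73.9 uv [235.2 189.4]
scene boxtop 5260 mean [556.9 221.5  56.6] rect [553.  220.4] [206.1 116.7] 77.8 uv [415.1 337.5]
scene boxall 7540 mean [561.4 227.9  58.5] rect [555.3 221.1] [209.4 121. ] 77.7 uv [416.9 340.9]
scene base 2691 mean [ 555.8 -191.4   18.5] rect [ 532.7 -215.5] [210.6 120.3] 72.2 uv [254.8 226.4]
scene comp [384 298  16  15 175] [541.9 158.2  69.1] [541.2 157.7] [27.5 26.4] 78.8
scene comp [406 324  21  18 211] [555.9 221.5  69.4] [555.7 221.2] [25.1 25.9] 77.8
scene comp [425 350  33  28 510] [576.1 283.8  71.1] [571.4 283.9] [30.8 55.5] 76.6
side head 238 mean [ 539.5 -270.8   70.6] rect [ 539.8 -270. ] [30.5 26.7] 71.8 uv [346.1 335.6]
side boxtop 1691 mean [550.  201.9  56.9] rect [553.2 218.4] [207.8 117.9] 76.6 uv [292.8 176.8]
side boxall 2538 mean [552.2 203.6  58.8] rect [554.6 215.5] [210.6 119.6] 77.8 uv [293.5 175.7]
side base 5939 mean [ 525.3 -235.    22.6] rect [ 530.6 -218.6] [213.3 119.2] 71.6 uv [331.6 337.3]
side comp [284 147  22  12 154] [573.7 276.5  70.7] [571.4 278.6] [31.4 53.5] 78.2
side comp [288 165  11   9  77] [554.4 215.   69.4] [554.1 216.6] [29.3 24.6] 77.4
side comp [288 182  12   8  76] [540.5 151.1  69.5] [541.2 151.5] [26.9 25.7] 77.7
```

Call:
{"api": "play_rows", "payload": {
  "series": [1,-12,38,8,0,1,-12,38,8,0,1,-12,38,8,0,1,-12,38,8,0,1,-12,38,8,0,1,-12,38,8,0,1,-12,41,16,0,1,0,0,0,0],
  "squeeze": 20
}}

```text
t: 1.15
eef_pos: [538.9, -271.0, 179.4]
eef_rot: [[1.0, -0.004, -0.003], [-0.004, -1.0, 0.001], [-0.003, -0.001, -1.0]]
force: [0.3, 0.1, -0.4]
finger_gap: -0.3
```

```bash
cat > look.py <<'E'
import sys
from bench import env
import cv2,numpy as np
t=sys.argv[1]
s=env.state(); p,d=env.snapshot("wrist"); cv2.imwrite(f"pics/w{t}.png",p); np.savez(f"w{t}.npz",p=p,d=d,pos=s["eef_pos"],rot=s["eef_rot"])
print(s["t"],s["eef_pos"].round(2),s["force"].round(2),s["finger_gap"],s["eef_rot"].round(4).tolist())
E
python3 look.py 1
```

```text
1.15 [ 538.87 -271.03  179.36] [ 0.27  0.12 -0.45] -0.2672117347423226 [[1.0, -0.004, -0.0033], [-0.004, -1.0, 0.0012], [-0.0033, -0.0012, -1.0]]
```

View pics/w1.png

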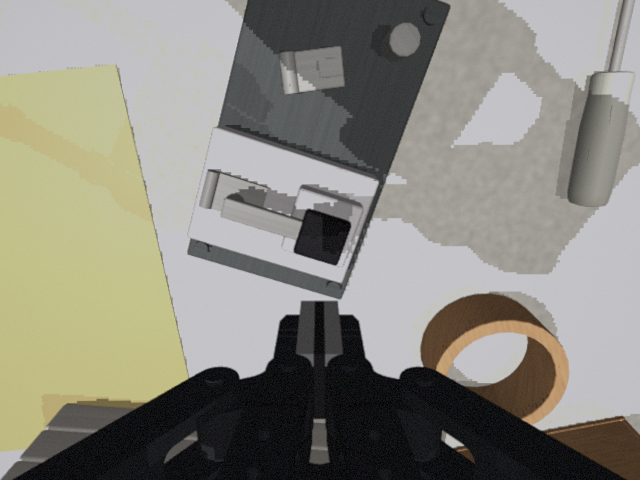

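The wrist view shows the black head at (322,236), with its hold-down arm pointing left over the clasp. The shut fingertips are at (320,303), about 40 px across.

```bash
cat > m1.py <<'E'
from h import *
p,d,c,P=load("wrist","w1.npz"); X=cloud(c,P,d); g=p.max(2).astype(int)
M=np.zeros((480,640),np.uint8); M[195:280,280:365]=(g<45)[195:280,280:365]
nl,l,st,ce=cv2.connectedComponentsWithStats(M); i=1+np.argmax(st[1:,4]); print(st[i],ce[i])
M2=(l==i)&(X[...,2]>66)
q=X[M2]; print(len(q),q.mean(0),np.median(q[:,2]))
uv=np.argwhere(M2)[:,::-1].astype(np.float32); W=onplane(c,P,uv,np.median(q[:,2])); r=cv2.minAreaRect(W[:,:2].astype(np.float32)); print(r)
# fingertips
T=np.load("w1.npz"); tip=X[300:330:6,305:340:5]; print(((tip-T["pos"])@T["rot"]).reshape(-1,3)[::3].round(1))
# table z
print("table",np.nanmedian(X[100:200,60:120,2]))
E
python3 m1.py
```

```text
[ 295  210   56   55 1989] [322.26143791 236.12669683]
1979 [ 540.6458655  -267.28337152   70.28678754] 70.32685390053175
((540.4507446289062, -267.6239318847656), (27.508094787597656, 26.84794044494629), 72.08811950683594)
[[-10.8  71.  178.5]
 [  1.   71.4 179.5]
 [ 12.8  71.  178.7]
 [ -1.2 -11.3   5.2]
 [  4.  -11.5   4.9]
 [ -2.8 -11.2   1.1]
 [  2.2 -11.5   0.4]
 [ -4.3 -11.8  -4.3]
 [  0.5 -11.5  -3.7]
 [  5.4 -11.2  -3.1]
 [ -1.  -12.1  -8.7]
 [  3.7 -11.   -6.7]]
table 1.431565586201316
```

Call:
{"api": "play_rows", "payload": {
  "series": [1,1.5,-3.5,30,0,1,0,0,30,0,1,0,0,24,0,1,0,0,0,0,1,0,0,0,0]
}}

```text
t: 1.82
eef_pos: [543.6, -265.2, 98.4]
eef_rot: [[1.0, 0.001, 0.002], [0.001, -1.0, -0.001], [0.002, 0.001, -1.0]]
force: [0.3, -0.3, -0.6]
finger_gap: 0.1
```

Call:
{"api": "play_rows", "payload": {
  "series": [1,-2.5,2,5,0,1,0,0,3,0,1,0,0,3,0,1,0,0,3,0,1,0,0,0,0]
}}

```text
t: 2.45
eef_pos: [540.1, -267.6, 83.2]
eef_rot: [[1.0, -0.0, 0.0], [-0.0, -1.0, -0.0], [0.0, 0.0, -1.0]]
force: [-0.4, -0.3, 0.4]
finger_gap: 0.5
```

Call:
{"api": "play_rows", "payload": {
  "series": [1,0,0,2,0,1,0,0,2,0,1,0,0,0,0]
}}

```text
t: 2.82
eef_pos: [540.1, -267.6, 79.4]
eef_rot: [[1.0, 0.0, 0.0], [0.0, -1.0, -0.0], [0.0, 0.0, -1.0]]
force: [-1.9, -0.1, 4.3]
finger_gap: -0.0
```

Call:
{"api": "play_rows", "payload": {
  "series": [1,0,0,2,0,1,0,0,2,0,1,0,0,1.5,0,1,0,0,0,0]
}}

```text
t: 3.32
eef_pos: [540.1, -267.6, 74.1]
eef_rot: [[1.0, 0.0, 0.0], [0.0, -1.0, -0.0], [0.0, 0.0, -1.0]]
force: [-2.4, 0.6, 6.1]
finger_gap: -0.0
```

Call:
{"api": "play_rows", "payload": {
  "series": [1,0,0,1,0,1,0,0,1,0,1,0,0,0,0]
}}

```text
t: 3.7
eef_pos: [540.2, -267.7, 73.9]
eef_rot: [[1.0, 0.0, -0.0], [0.0, -1.0, 0.0], [-0.0, -0.0, -1.0]]
force: [-4.4, 2.6, 15.6]
finger_gap: -0.1
```

Call:
{"api": "play_rows", "payload": {
  "series": [1,0,0,1,0,1,0,0,0,0]
}}

```text
t: 3.95
eef_pos: [540.2, -267.7, 73.9]
eef_rot: [[1.0, 0.0, -0.001], [0.0, -1.0, 0.0], [-0.001, -0.0, -1.0]]
force: [-6.6, 3.3, 19.3]
finger_gap: 0.0
```

The latch stopped hard: the last 2 mm of command moved it 0 mm and the force rose to 19 N. I'll lift and check it.

Call:
{"api": "play_rows", "payload": {
  "series": [1,0,0,-10,0,1,0,0,-32,0,1,0,0,-35,0,1,0,0,-35,0,1,0,0,0,0]
}}

```text
t: 4.58
eef_pos: [542.4, -268.7, 185.7]
eef_rot: [[1.0, -0.0, 0.006], [0.0, -1.0, -0.003], [0.006, 0.003, -1.0]]
force: [0.1, 0.0, -0.1]
finger_gap: -0.1
```

```bash
python3 look.py 2; sed -e 's/w1.npz/w2.npz/' m1.py > m2.py; python3 m2.py | head -4; python3 -c "
import cv2
a=cv2.imread('pics/w2.png');cv2.imwrite('pics/w2c.png',cv2.resize(a[100:320,170:420],None,fx=2.5,fy=2.5))"
```

```text
4.575 [ 542.37 -268.74  185.72] [ 0.14  0.04 -0.05] -0.0931091145847748 [[1.0, -0.0, 0.0064], [0.0, -1.0, -0.0035], [0.0064, 0.0035, -1.0]]
[ 289  206   52   52 1655] [314.52930514 230.91299094]
0 [nan nan nan] nanm2.py:6: RuntimeWarning: Mean of empty slice.
  q=X[M2]; print(len(q),q.mean(0),np.median(q[:,2]))
  ret = um.true_divide(
  return _methods._mean(a, axis=axis, dtype=dtype,
  ret = ret.dtype.type(ret / rcount)
Traceback (most recent call last):
  File "m2.py", line 7, in <module>
    uv=np.argwhere(M2)[:,::-1].astype(np.float32); W=onplane(c,P,uv,np.median(q[:,2])); r=cv2.minAreaRect(W[:,:2].astype(np.float32)); print(r)
                                                     ~~~~~~~^^^^^^^^^^^^^^^^^^^^^^^^^^
  File "h.py", line 13, in onplane
    s=slopes(c,uv); r=np.c_[s,np.ones(len(s))]@P[:3,:3].T
  File "h.py", line 11, in slopes
    return cv2.undistortPoints(uv,K,np.array([c["k1"],0,0,0,0.]))[:,0]
           ~~~~~~~~~~~~~~~~~~~^^^^^^^^^^^^^^^^^^^^^^^^^^^^^^^^^^^
cv2.error: OpenCV(4.12.0) /io/opencv/modules/calib3d/src/undistort.dispatch.cpp:347: error: (-215:Assertion failed) CV_IS_MAT(_src) && CV_IS_MAT(_dst) && (_src->rows == 1 || _src->cols == 1) && (_dst->rows == 1 || _dst->cols == 1) && _src->cols + _src->rows - 1 == _dst->rows + _dst->cols - 1 && (CV_MAT_TYPE(_src->type) == CV_32FC2 || CV_MAT_TYPE(_src->type) == CV_64FC2) && (CV_MAT_TYPE(_dst->type) == CV_32FC2 || CV_MAT_TYPE(_dst->type) == CV_64FC2) in function 'cvUndistortPointsInternal'
```

View pics/w2c.png

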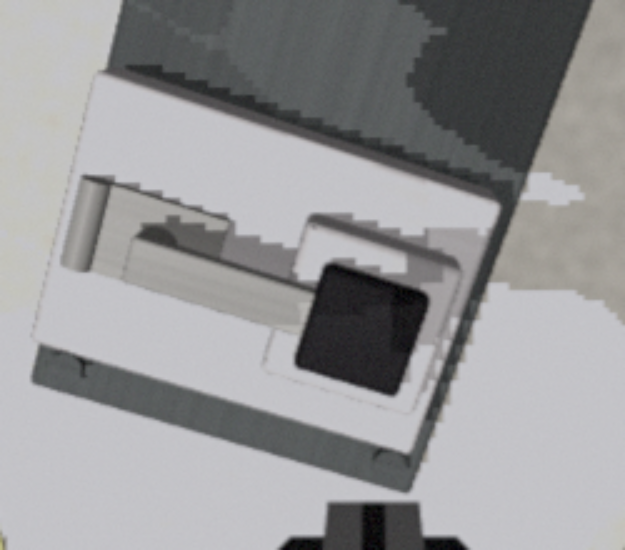

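The latch check: no head points remain above 66 mm (it was at 70), the arm lies on the clasp and the clasp is undisturbed. Next I'll go to the grey box.

Call:
{"api": "play_rows", "payload": {
  "series": [1,5,-54,0,0,1,5,-54,0,0,1,5,-54,0,0,1,5,-54,0,0,1,5,-54,0,0,1,5,-54,0,0,1,5,-54,0,0,1,5,-54,0,0]
}}

```text
t: 5.62
eef_pos: [578.5, 166.0, 180.0]
eef_rot: [[1.0, 0.0, -0.004], [0.0, -1.0, -0.001], [-0.004, 0.001, -1.0]]
force: [0.7, -0.1, 0.4]
finger_gap: -0.1
```

Call:
{"api": "play_rows", "payload": {
  "series": [1,6,-54,0,0,1,7,-59,0,0,1,0,0,0,-0.18,1,0,0,0,-0.18,1,0,0,0,-0.18,1,0,0,0,-0.18,1,0,0,0,-0.18,1,0,0,0,-0.18]
}}

```text
t: 6.62
eef_pos: [591.5, 277.0, 179.6]
eef_rot: [[0.466, 0.885, -0.004], [0.885, -0.466, -0.002], [-0.003, -0.003, -1.0]]
force: [0.1, 0.2, 0.2]
finger_gap: -0.1
```

Call:
{"api": "play_rows", "payload": {
  "series": [1,0,0,0,-0.18,1,0,0,0,-0.1,1,0,0,0,0,1,0,0,0,0]
}}

```text
t: 7.12
eef_pos: [592.2, 277.2, 181.1]
eef_rot: [[0.211, 0.978, -0.002], [0.978, -0.211, -0.001], [-0.001, -0.002, -1.0]]
force: [-1.6, 0.5, 0.6]
finger_gap: -0.2
```

```bash
python3 look.py 3
```

```text
7.125 [592.24 277.18 181.14] [-1.58  0.46  0.55] -0.2493252118173442 [[0.2107, 0.9776, -0.0023], [0.9776, -0.2107, -0.0009], [-0.0013, -0.0021, -1.0]]
```

View pics/w3.png

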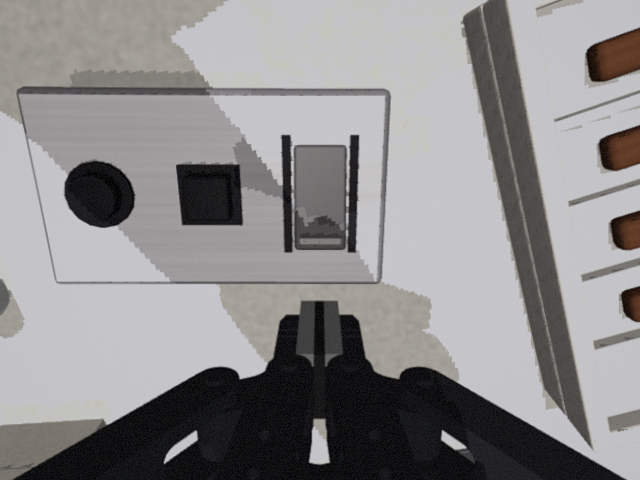

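The ridge is at (320,241), at the box's +x end of the rocker. The key top is at about (208,197) and the stop button at (98,195). The grey colour confirms the box.

```bash
cat > m3.py <<'E'
from h import *
p,d,c,P=load("wrist","w3.npz"); X=cloud(c,P,d); z=X[...,2]
def comp(roi,m,nm):
    x0,y0,x1,y1=roi; M=np.zeros((480,640),np.uint8); M[y0:y1,x0:x1]=m[y0:y1,x0:x1]
    nl,l,st,ce=cv2.connectedComponentsWithStats(M); i=1+np.argmax(st[1:,4]); q=X[l==i]
    zz=np.median(q[:,2]); uv=np.argwhere(l==i)[:,::-1]; W=onplane(c,P,uv,zz)
    r=cv2.minAreaRect(W[:,:2].astype(np.float32)); print(nm,st[i],"z",round(zz,1),np.round(r[0],1),np.round(r[1],1),round(r[2],1))
comp((170,155,250,235),z>65.5,"key"); comp((55,150,145,240),z>65.5,"stop")
comp((290,140,352,254),z>65.5,"rocker"); comp((290,225,352,254),(p.max(2)>110)&(z>65.5),"ridge")
comp((0,60,420,300),(z>50),"box")
print("ridge z",z[238:244,320].round(1),"rows",z[150:252:8,320].round(1))
print(onplane(c,P,[[320,241]],78))
E
python3 m3.py; python3 -c "
import cv2
a=cv2.imread('pics/w3.png');cv2.imwrite('pics/w3c.png',cv2.resize(a[120:270,160:370],None,fx=3.5,fy=3.5))"
```

```text
key [ 182  175   49   46 2110] z 70.2 [553.3 220.4] [26.5 26. ] 77.9
stop [  66  174   53   48 1937] z 70.3 [539.8 157.6] [26.8 29. ] 13.0
rocker [ 293  145   53  105 5112] z 70.5 [567.3 282.9] [30.  60.1] 77.9
ridge [300 239  41   5 201] z 79.4 [589.1 278.5] [22.6  2.4] 77.9
box [   16    86   375   199 68481] z 57.9 [552.9 220.7] [206.7 118. ] 77.8
ridge z [78.4 79.3 79.1 79.4 80.1 80. ] rows [66.  66.4 67.3 67.  67.8 68.9 69.7 70.9 71.9 73.2 72.8 78.4 74.8]
[[589.54175965 278.43683352  78.        ]]
```

View pics/w3c.png

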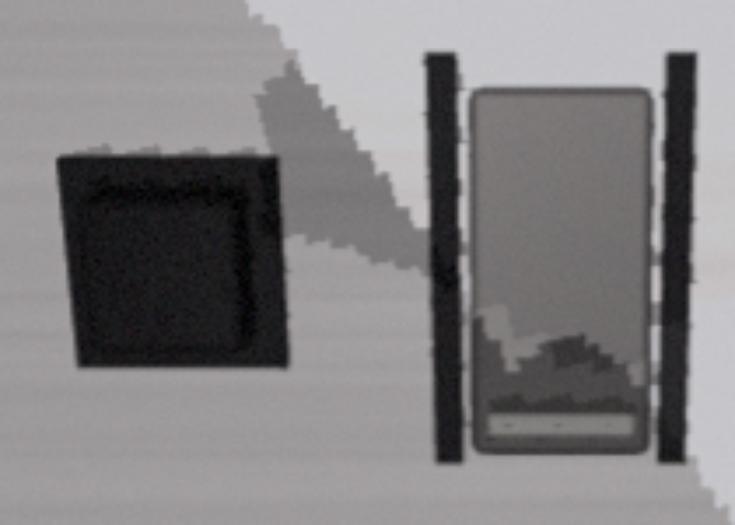

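Call:
{"api": "play_rows", "payload": {
  "series": [1,0,0,30,0,1,0,0,30,0,1,0,0,20,0,1,0,0,0,0,1,0,0,0,0]
}}

```text
t: 7.8
eef_pos: [593.9, 277.8, 103.7]
eef_rot: [[0.209, 0.978, 0.002], [0.978, -0.209, 0.001], [0.001, 0.002, -1.0]]
force: [-0.2, 1.3, 0.2]
finger_gap: -0.1
```

Call:
{"api": "play_rows", "payload": {
  "series": [1,0,-1,5,0,1,0,0,3,0,1,0,0,2,0,1,0,0,2,0,1,0,0,0,0]
}}

```text
t: 8.43
eef_pos: [593.0, 277.6, 91.4]
eef_rot: [[0.209, 0.978, 0.002], [0.978, -0.209, 0.0], [0.001, 0.002, -1.0]]
force: [1.4, -1.5, 0.9]
finger_gap: 0.4
```

Call:
{"api": "play_rows", "payload": {
  "series": [1,0,0,2,0,1,0,0,2,0,1,0,0,1.5,0,1,0,0,0,0]
}}

```text
t: 8.93
eef_pos: [591.9, 278.0, 85.1]
eef_rot: [[0.209, 0.978, -0.0], [0.978, -0.209, 0.001], [0.0, -0.0, -1.0]]
force: [0.8, -1.0, 2.1]
finger_gap: -0.2
```

Call:
{"api": "play_rows", "payload": {
  "series": [1,0,0,1,0,1,0,0,1,0,1,0,0,0,0]
}}

```text
t: 9.3
eef_pos: [592.1, 278.0, 84.5]
eef_rot: [[0.209, 0.978, -0.0], [0.978, -0.209, 0.0], [0.0, -0.0, -1.0]]
force: [0.0, -0.9, 7.6]
finger_gap: -0.0
```

Call:
{"api": "play_rows", "payload": {
  "series": [1,0,0,1,0,1,0,0,0,0]
}}

```text
t: 9.55
eef_pos: [592.1, 278.1, 84.3]
eef_rot: [[0.209, 0.978, -0.0], [0.978, -0.209, 0.0], [0.0, -0.0, -1.0]]
force: [-0.9, -0.9, 11.6]
finger_gap: 0.1
```

The rocker has also stopped hard, with 11.6 N and the tip at about 70.3 mm. I'll lift and check the tilt.

Call:
{"api": "play_rows", "payload": {
  "series": [1,0,0,-8,0,1,0,0,-30,0,1,0,0,-35,0,1,0,0,-25,0,1,0,0,0,0,1,0,0,0,0]
}}

```text
t: 10.3
eef_pos: [590.3, 277.3, 178.2]
eef_rot: [[0.209, 0.978, -0.004], [0.978, -0.209, -0.001], [-0.002, -0.004, -1.0]]
force: [-0.9, 0.2, -0.2]
finger_gap: 0.3
```

```bash
python3 look.py 4; cat > m4.py <<'E'
from h import *
p,d,c,P=load("wrist","w4.npz"); X=cloud(c,P,d); z=X[...,2]
def comp(roi,m,nm):
    x0,y0,x1,y1=roi; M=np.zeros((480,640),np.uint8); M[y0:y1,x0:x1]=m[y0:y1,x0:x1]
    nl,l,st,ce=cv2.connectedComponentsWithStats(M); i=1+np.argmax(st[1:,4]); q=X[l==i]
    zz=np.median(q[:,2]); uv=np.argwhere(l==i)[:,::-1]; W=onplane(c,P,uv,zz)
    r=cv2.minAreaRect(W[:,:2].astype(np.float32)); print(nm,st[i],"z",round(zz,1),np.round(r[0],1),np.round(r[1],1),round(r[2],1))
comp((160,140,255,240),z>65.5,"key"); comp((40,140,145,240),z>65.5,"stop")
comp((285,130,360,256),z>65.5,"rocker")
comp((0,60,420,300),(z>50),"box")
c0=320
print("rocker z by row",[(r,round(float(np.nanmedian(z[r,c0-5:c0+5])),1)) for r in range(140,256,6)])
E
python3 m4.py
```

```text
10.3 [590.32 277.28 178.16] [-0.94  0.16 -0.19] 0.26727361835514574 [[0.2091, 0.9779, -0.004], [0.9779, -0.2091, -0.0012], [-0.002, -0.0036, -1.0]]
key [ 182  179   50   46 2105] z 70.3 [553.  220.5] [26.5 25.9] 78.0
stop [  65  178   53   48 1957] z 70.3 [539.7 157.5] [29.2 26.9] 78.1
rocker [ 293  150   56  100 5149] z 71.1 [565.8 283.3] [30.1 56.6] 77.9
box [   15    90   378   199 69343] z 57.9 [552.7 220.9] [206.6 117.4] 77.9
rocker z by row [(140, 57.8), (146, 57.7), (152, 73.8), (158, 75.9), (164, 74.8), (170, 73.9), (176, 73.4), (182, 73.2), (188, 72.2), (194, 71.8), (200, 70.7), (206, 70.0), (212, 69.7), (218, 69.1), (224, 68.3), (230, 67.2), (236, 67.4), (242, 69.4), (248, 70.7), (254, 57.5)]
```

View pics/w4.png

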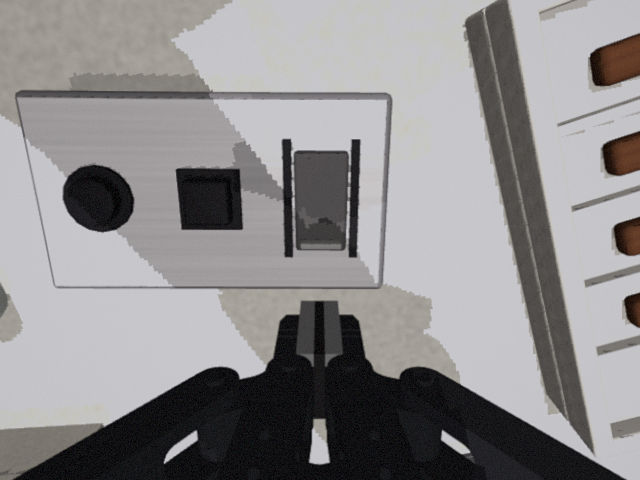

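The rocker's slope has reversed: its far end is at 76 mm and the ridge, at (320,246), is at 70–71 mm. It is fully tipped. The box moved less than 0.5 mm. Now the key at (553,220.4).

Call:
{"api": "play_rows", "payload": {
  "series": [1,-32,-13,0,0,1,-32,-13,0,0,1,0,0,30,0,1,0,0,30,0,1,0,0,20,0,1,0,0,0,0,1,0,0,0,0]
}}

```text
t: 11.22
eef_pos: [553.8, 220.8, 100.6]
eef_rot: [[0.209, 0.978, 0.001], [0.978, -0.209, 0.0], [0.0, 0.001, -1.0]]
force: [0.1, 0.3, 0.3]
finger_gap: -0.3
```

Call:
{"api": "play_rows", "payload": {
  "series": [1,0,0,6,0,1,0,0,4,0,1,0,0,4,0,1,0,0,0,0]
}}

```text
t: 11.72
eef_pos: [552.8, 220.5, 85.9]
eef_rot: [[0.209, 0.978, -0.001], [0.978, -0.209, -0.0], [-0.0, -0.001, -1.0]]
force: [0.4, 0.2, 0.4]
finger_gap: 0.2
```

Call:
{"api": "play_rows", "payload": {
  "series": [1,0,0,2,0,1,0,0,2,0,1,0,0,2,0,1,0,0,2,0,1,0,0,1,0,1,0,0,0,0]
}}

```text
t: 12.48
eef_pos: [553.4, 220.6, 78.1]
eef_rot: [[0.209, 0.978, 0.0], [0.978, -0.209, 0.0], [0.0, 0.0, -1.0]]
force: [-2.1, -1.4, 6.6]
finger_gap: -0.1
```

Call:
{"api": "play_rows", "payload": {
  "series": [1,0,0,1,0,1,0,0,1,0,1,0,0,0,0,1,0,0,0,0]
}}

```text
t: 12.98
eef_pos: [553.5, 220.7, 77.9]
eef_rot: [[0.209, 0.978, -0.0], [0.978, -0.209, -0.0], [-0.0, -0.0, -1.0]]
force: [-5.9, -1.4, 16.0]
finger_gap: 0.2
```

The key is hard against its stop, at 16 N. I'll lift clear, high enough to see everything.

Call:
{"api": "play_rows", "payload": {
  "series": [1,0,0,-6,0,1,0,0,-10,0,1,0,0,-30,0,1,0,0,-35,0,1,0,0,-35,0,1,0,0,0,0,1,0,0,0,0]
}}

```text
t: 13.85
eef_pos: [552.4, 220.3, 190.3]
eef_rot: [[0.209, 0.978, -0.002], [0.978, -0.209, -0.0], [-0.001, -0.001, -1.0]]
force: [0.1, -0.1, -0.3]
finger_gap: 0.1
```

```bash
python3 look.py 5; cat > m5.py <<'E'
from h import *
from bench import env
for n in ["scene","side"]:
    p,d=env.snapshot(n); cv2.imwrite(f"pics/{n}5.png",p); np.savez(f"{n}5.npz",p=p,d=d)
def comps(n,f,roi,lo):
    p,d,c,P=load(n,f); X=cloud(c,P,d); z=X[...,2]; x0,y0,x1,y1=roi
    M=np.zeros((480,640),np.uint8); M[y0:y1,x0:x1]=((z>lo)&(z<95))[y0:y1,x0:x1]
    nl,l,st,_=cv2.connectedComponentsWithStats(M)
    for i in range(1,nl):
        if st[i,4]>15: q=X[l==i]; print(f,st[i],q.mean(0).round(1),"medz",np.median(q[:,2]).round(1))
comps("wrist","w5.npz",(0,0,640,290),65.5)
comps("side","side5.npz",(290,280,375,390),56)
comps("side","side0.npz",(290,280,375,390),56)
comps("scene","scene5.npz",(205,175,305,265),56)
E
python3 m5.py
```

```text
13.85 [552.44 220.3  190.26] [ 0.07 -0.13 -0.3 ] 0.06573528973004163 [[0.2092, 0.9779, -0.0016], [0.9779, -0.2092, -0.0005], [-0.0008, -0.0015, -1.0]]
w5.npz [ 607   40   33  250 4328] [530.3 402.1  69.4] medz 69.7
w5.npz [ 397  191   60   90 4347] [563.9 283.3  71. ] medz 71.1
w5.npz [ 189  215   47   45 1586] [538.9 156.8  70.1] medz 70.2
w5.npz [ 297  216   43   42 1721] [552.4 219.6  70.1] medz 70.2
side5.npz [311 331  44  17 418] [ 525.4 -265.7   59.8] medz 59.8
side0.npz [311 328  45  17 479] [ 523.6 -265.4   69.3] medz 69.6
scene5.npz [228 184  34  15 189] [ 528.8 -263.    58.5] medz 58.5
```

View pics/w5.png

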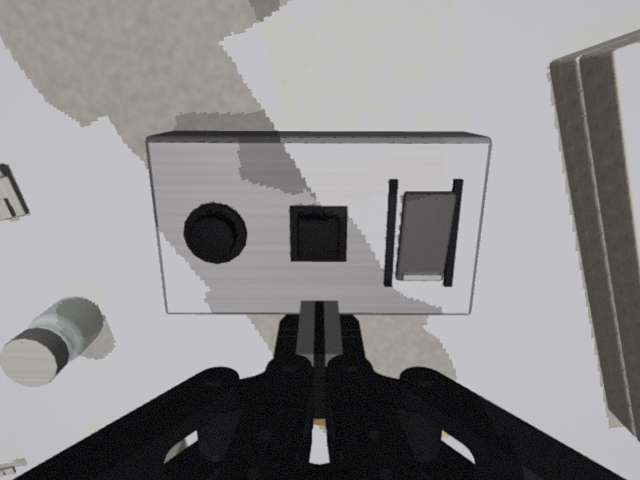

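```bash
ls pics/side5.png
```

```text
pics/side5.png
```

View pics/side5.png

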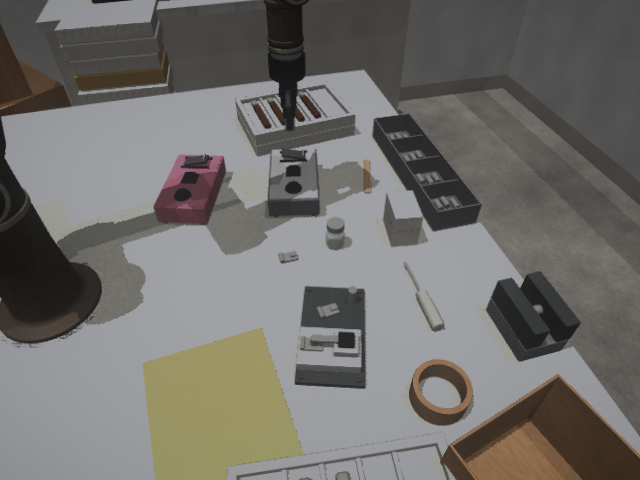

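Latch head is at 59.8 mm (down), key back at 70.2, stop at 70.2, rocker ridge down, nothing else has moved, and the hand is about 105 mm above the box. I'll hand in.

```bash
python3 -c "
from bench import env
print(env.state()['t'],env.finish_job())"
```

```text
the job is handed in; nothing more can be done
14.0 None
```

I locked the latch, tipped the grey box's rocker on, then pressed and released the square key, in that order. I handed the job in at 14.0 s with the hand about 105 mm above the box and touching nothing.

| Part | Force at the stop | Last check |
|---|---|---|
| Latch | about 19 N | head at 59.8 mm (side camera) and 58.5 mm (scene camera), against a nominal 60 |
| Rocker | 11.6 N | slope reversed, ridge at 70–71 mm when lifted off it |
| Key | 16 N | back up at 70.2 mm |

- **Stop button:** it was never touched and still reads 70.2 mm.
- **Control box:** it read within 0.5 mm of its first position after the rocker press. After the key press, the key and stop button read about 1 mm from their earlier positions, which is within the 2 mm calibration.
- **Other parts:** the pink box, clasps, jar and tools lie where they were in the last side picture, judged by eye.
- **Failed or disagreeing checks:** one check script stopped with an error after the latch press. It looked for head points above 66 mm and found none, because the latch was already down. The two fixed cameras disagreed by up to about 5 mm in y on the box, so I aimed with the wrist camera.

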